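Mesh and press a beater into a docked hand mixer

TASK

The hand mixer is docked upside down with its two sockets facing up. Take the flat beater out of the wooden rack, stem down, turn it until the four fins of its stem mesh with the cross-shaped slot of the square steel socket, and push it fully home against the socket's spring, so that its collar sits on the socket. Finish while still holding the beater and keeping it pressed down (do not let go), and leave the dough hook and the other things on the worktop where they are.

Things in the scene. Friction and masses are not known exactly. Their poses are not given: they have to be found in the camera images.
- beater_grip (a point): Flat beater of plain aluminium, about 0.11 kg, upright in one of the two rack places, stem down. This point is the centre of its top bar, the place to grip: 66 mm long (local x), 10 mm thick (local y; grip across this), 20 mm high, so its top is 10 mm above. z is up along the beater. The blade below is an open frame as thick as the bar, down to 78 mm below this point.
- beater_collar (a point): Underside centre of the beater's collar (30 mm wide, 6 mm thick), on the axis, 112 mm below beater_grip; same axes. Below it the steel stem: four fins in a cross along local x and y, 18 mm over the tips, 5 mm thick, 36 mm long, then a 4 mm smaller tip (13 mm over, fins 3 mm thick). The collar rests on the rack at the start, on the socket's mouth when home.
- beater_tip (a point): Lowest point of the beater's stem on its axis, 40 mm below beater_collar; same axes.
- socket_mouth (a point): Centre of the mouth (upper face, z = 121 mm) of the mixer's drive socket: a square steel block 25 mm wide, 6 mm proud of the white housing, with a cross-shaped slot along its local x and y (parallel to its sides): arms 7.5 mm wide, 20.4 mm end to end. The stem fits in any of the four quarter turns. z is up. The socket's start angle varies; it resists turning (0.15 N m).
- drive: The drive socket with its spring; origin and axes as socket_mouth. Inside, 29 mm below the mouth, a spring-loaded plate meets the stem's tip and is pressed down another 11 mm when the beater is fully home: 3.6 N at first, 6.9 N at home. It lifts the beater out again if let go.
- mixer: White hand mixer, upside down in a grey dock, fixed. Origin on the worktop below the middle between its sockets; local x runs from the nose (48 mm before it) to the far end (148 mm beyond). Housing 96 mm wide, its face 115 mm high. The square socket for the beater is at local y -24.5 mm; the round one at +24.5 mm has an 11 mm bore, too narrow for the stem, and rises 4 mm.
- rack_top (a point): Centre of the upper face of the fixed wooden rack, 60 mm above the worktop. Block 70 mm (local x) by 200 mm (local y) by 60 mm high with two round holes 21.5 mm wide through it, at local y -60 and +60 mm; the flat beater stands in one and the dough hook in the other (either way round).
- beater: The flat beater as a whole; origin and axes as beater_collar.
- dough_hook: Steel spiral dough hook, bystander, in the other rack place; its origin is the underside of its 30 mm collar, at the rack's top; it rises 90 mm above the rack, 38 mm across.
- spice_jar: Amber jar, 42 mm wide, 90 mm high, bystander; origin at the centre of its underside.
- extract_bottle: Amber bottle, 48 mm wide, 140 mm high, bystander; origin at the centre of its underside.
- tub: Open brown card tub, 80 mm wide, 55 mm high, bystander; origin at the centre of its underside.
Mind the look-alikes: they are no part of the job. What is meant by the beater is not black, pink or red, and is the smaller of those in its own colour.

How it is judged:
By the outcome, as a careful person would: the job done as asked, in the order asked, and still so for the second after the job is handed in, while the arm keeps its last pose, push and grip.
It also fails if it takes over 42 s, if anything falls off the work surface, if the arm or the gripper's body presses on something with over 40 N, if the wrist force passes 120 N, or if a joint passes its speed limit or range.

ROBOT

A 6-joint arm with a two-finger parallel gripper is mounted at the origin on the work surface. World frame = base frame: x ahead of the robot, y to its left, z up, the work surface at z = 0. Lengths are in mm, angles in rad, forces in N, time in s.
With the tool pointing down it reaches from about 350 to 925 mm from the base axis. Payload 6.4 kg.
Tool frame: the origin (TCP) lies at the very end of the fingers, on their centre line; the grasp point (between the pads) lies 19 mm behind it; z points along the fingers, y is the line along which they close (so a half turn about z gives the same grasp; the last joint's range is limited). The gripper opens to 85 mm and grips with 20 to 120 N. Pads are 22 mm wide; open, the fingers measure 114 mm over their backs; the gripper's body (76 mm by 85 mm) begins 54 mm behind the grasp point. The pads swing forward as they close: fully open they stand 13 mm farther back than shut.
Start: joints at [-1.404, 0.245, 1.558, -0, 1.339, -0.174], TCP at [217.262, -612.627, 231.29] pointing down, gripper open.
Joint ranges: [-3.13, 3.13], [-1.02, 2.26], [0.13, 2.54], [-0.95, 4.09], [0.21, 2.88], [-2.74, 2.74]. Speed limits (rad/s): [2.57, 2.57, 3.14, 3.14, 3.14, 3.14].

INTERFACE

Orientations are given as a rotation vector (axis times angle).
In Python, from plant import sensors, vision, order gives the robot as it stands. The module is installed in compiled form; this text tells all that it offers.
- The arm moves only by the shell command python3 -m pendant 'ROWS' [FORCE]. ROWS is text: rows parted by semicolons, each of 5 numbers parted by spaces: the gripper command: -1 is fully open, 1 is shut, values between are in proportion, then the shift along the world's x, y, z as a fraction of full scale, then the turn about the world's z as a fraction of full scale. A call has 1 to 12 rows; each row is the pose to reach, as a shift and turn from the pose commanded when the call began; what a row does not reach only later rows make up. Full scale, the value 1, is 1000 mm for a shift and 90 degrees for a turn. A row lasts 1/12 s, in which the tool goes at most 41.7 mm and 7.16 degrees, less where a joint would pass 70% of its speed; a pose out of reach is approached as far as the arm can. A call with a number of a shift or a turn outside -1 to 1 is refused whole. A call with a gripper value outside its range is refused whole. The fingers move at their own pace and stop on an object; FORCE is the grip in N (left out, the last holds). Time passes only in rows, so rows that repeat a pose let the fingers close. It gives the time, the measured TCP pose, the force, the opening and the grip force at its end, in the units of the state.
- sensors.sense(): the state, without advancing time (a new reading comes with each control period).
- vision.camera(name): name is "scene" or "side" or "wrist"; returns the picture (420x560x3 uint8, red, green, blue); there is no depth.
- vision.camera_params(name): a dict with "K" (3x3 intrinsics, pixels), "origin" and "attitude" of the camera in the world. Camera axes: x right, y down, z forward; pixel columns grow to the right and rows downward; lengths in mm; the calibration is good to about 2 mm. A picture is of the moment at which its call begins: read the wrist's pose just before it. camera_params takes no time and is no camera call; for the wrist camera it gives the pose at the moment of the call.
- order.sign_off(): hands the job in; it is judged then, once.
The state is a dict: "time_s": time; "q": joint angles; "qd": joint speeds; "effort": joint torques, N m; "tool_pos": TCP position; "tool_rot": TCP orientation; "wrist_force": force on the tool from outside, world axes, zero at the start; "torque": the same for the moment, N m; "grip_width": finger opening in mm; "grasp_force": force on a finger pad.
Only numpy, scipy, OpenCV 4.12 (cv2) and the standard library are available. Lean on these libraries where they do the work, as an engineer would, in place of code of your own. Each camera call takes 0.05 s, during which the arm holds its last target. There are 200 camera calls.

## Working session

There is one attempt and no reset: what is moved stays moved. The work goes in short steps, Python scripts to look and compute and a shell command to move; the robot and the scene stay as the last step left them, time stands still between calls to the robot, and variables do not carry over. Pictures are saved under pics/ and viewed, at most 10 in all, crops included, and the job is handed in when it is done.

```bash
mkdir -p pics
cat > h.py <<'E'
from plant import sensors, vision, order
import numpy as np, cv2
def snap(n,f):
    im=vision.camera(n); cv2.imwrite('pics/'+f,im[:,:,::-1]); return im
def par(n):
    p=vision.camera_params(n); K=np.array(p['K']);o=np.array(p['origin'],float);a=np.array(p['attitude'],float)
    R=a if a.shape==(3,3) else cv2.Rodrigues(a)[0]
    return K,o,R
def ray(P,u,v,z):
    K,o,R=P; d=R@np.linalg.inv(K)@np.array([u,v,1.]); return o+d*(z-o[2])/d[2]
def proj(P,X):
    K,o,R=P; c=K@(R.T@(np.array(X,float)-o)); return c[:2]/c[2]
E
python3 - <<'E'
from h import *
a=snap('scene','s.png');b=snap('side','d.png')
for n in('scene','side','wrist'):
    print(n,vision.camera_params(n))
print(sensors.sense())
E
```

```text
scene {'K': array([[466.18494065,   0.        , 283.40615428],
       [  0.        , 466.18494065, 211.01405722],
       [  0.        ,   0.        ,   1.        ]]), 'origin': array([1007.07537244,  937.43550706,  891.90035353]), 'attitude': array([-0.67219216, -2.55550404,  1.23650233])}
side {'K': array([[432.04417249,   0.        , 275.78262295],
       [  0.        , 432.04417249, 207.50640681],
       [  0.        ,   0.        ,   1.        ]]), 'origin': array([467.67599354, 738.32375089, 869.71240922]), 'attitude': array([-0.11676043,  2.91955404, -1.08065979])}
wrist {'K': array([[295.82712476,   0.        , 276.28697819],
       [  0.        , 295.82712476, 209.59168942],
       [  0.        ,   0.        ,   1.        ]]), 'origin': array([ 281.74295546, -590.37523623,  373.92752637]), 'attitude': array([ 2.3772265 , -1.67849325, -0.23376245])}
{'time_s': 0.1, 'q': array([-1.40410153e+00,  2.45750432e-01,  1.55889089e+00,  6.79363478e-07,
        1.33871425e+00, -1.74078420e-01]), 'qd': array([-2.08124756e-03, -9.41486980e-04, -3.82787534e-03,  9.44202806e-04,
       -6.87683727e-05,  1.42030808e-03]), 'effort': array([ 1.18297057e-04, -4.30675507e+01, -3.27127576e+01, -1.08221516e-04,
        2.85870701e-03, -2.68657186e-05]), 'tool_pos': array([ 217.17448687, -612.11184635,  230.28721438]), 'tool_rot': array([-3.09436282e+00, -5.32399878e-01, -1.12552710e-05]), 'wrist_force': array([0.63749208, 0.13585435, 0.86356213]), 'torque': array([ 0.03100314,  0.00453365, -0.03771854]), 'grasp_force': 0.0, 'grip_width': 85.36216453557948}
```

View pics/s.png

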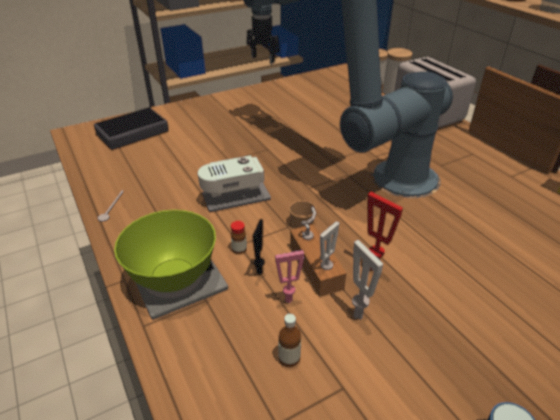

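View pics/d.png

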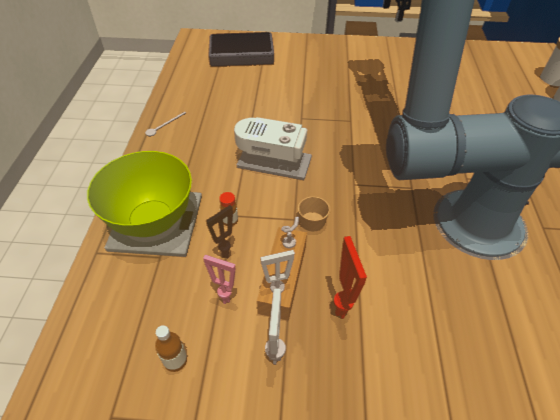

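The scene view shows the beater in the rack (bar at about (329,235), collar at (326,264)), with a larger grey look-alike beside it at (365,270). The side view shows the beater bar at (277,262) and the mixer sockets at (289,128) and (284,140). I'll zoom in on these.

Run:
```python
from h import *
a=cv2.imread('pics/s.png');b=cv2.imread('pics/d.png')
r=lambda i,x,y,w,h:cv2.resize(i[y:y+h,x:x+w],(400,300),interpolation=cv2.INTER_CUBIC)
cv2.imwrite('pics/z.png',np.vstack([np.hstack([r(a,290,200,120,90),r(b,220,225,120,90)]),np.hstack([r(a,190,145,80,60),r(b,230,110,80,60)])]))
S,D=par('scene'),par('side')
for n,P,u,v,z in[('col',S,326,264,63),('col',D,277,284,63),('bar',S,329,243,172),('bar',D,277,262,172),
 ('sockA',S,243,161,120),('sockB',S,248,170,120),('sockA',D,289,128,120),('sockB',D,284,140,120),('hook',S,308,233,63),('hook',D,288,243,63)]: print(n,ray(P,u,v,z).round())
```

```text
col [502. 265.  63.]
col [502. 263.  63.]
bar [524. 300. 172.]
bar [501. 279. 172.]
sockA [ 511. -189.  120.]
sockB [ 519. -136.  120.]
sockA [ 504. -189.  120.]
sockB [ 515. -139.  120.]
hook [478. 142.  63.]
hook [485. 153.  63.]
```

View pics/z.png

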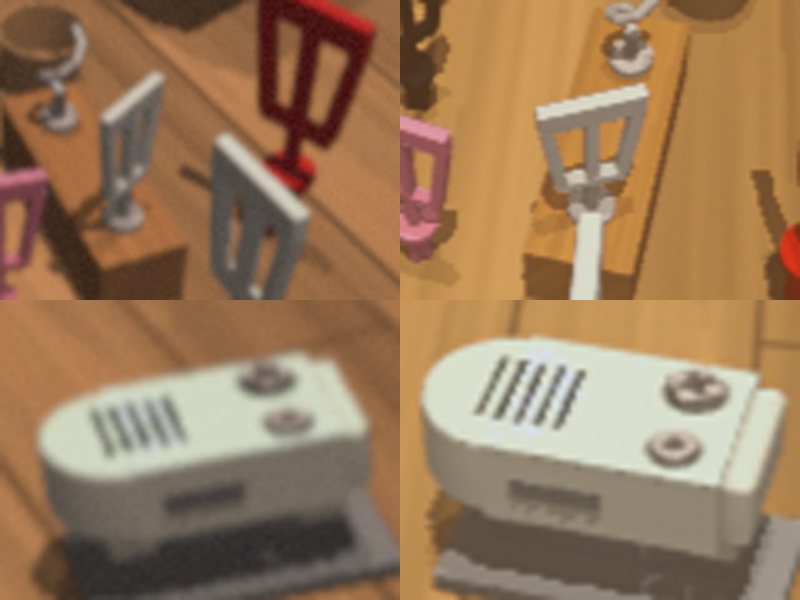

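Here the upper crops show the beater's bar, with its top edge ends at scene ~(321,236)/(339,223) and side ~(262,260)/(294,253). The lower crops show that the farther socket (sockA, at about (507,-189)) is the one with the cross slot.

Run:
```python
from h import *
S,D=par('scene'),par('side')
f=lambda x,y,ox,oy:(ox+x/3.333-.5,oy+y/3.333-.5)
for n,P,pts in[('S',S,[f(105,121,290,200),f(161,78,290,200)]),('D',D,[f(138,114,220,225),f(247,92,220,225)])]:
    e=[ray(P,*p,182) for p in pts]; d=e[1]-e[0]; print(n,(e[0]+e[1])/2,np.linalg.norm(d),np.degrees(np.arctan2(d[1],d[0])))
s=sensors.sense(); R=cv2.Rodrigues(s['tool_rot'])[0]; print(R)
K,o,C=par('wrist'); print('cam in tool',R.T@(o-s['tool_pos']), 'axis in tool',R.T@C)
for t in range(0,1):print(np.degrees(np.arctan2(R[1,1],R[0,1])))
```

```text
S [503.26673346 269.65007103 182.        ] 63.25607367846602 -162.25454408329878
D [500.94582213 270.41111369 182.        ] 64.49612318143039 -161.75670816907666
[[ 9.42496623e-01  3.34215546e-01 -2.91857869e-04]
 [ 3.34215533e-01 -9.42495069e-01  1.73858917e-03]
 [ 3.05988926e-04 -1.73615785e-03 -9.99998446e-01]]
cam in tool [  68.16422867    0.84375588 -143.62114256] axis in tool [[ 1.50768284e-04 -9.62681913e-01 -2.70635383e-01]
 [ 9.99999912e-01  2.50949349e-04 -3.35566353e-04]
 [ 3.90959432e-04 -2.70635309e-01  9.62681867e-01]]
-70.47512660861082
```

```bash
python3 -m pendant '0.3 0.29 0.423 0 0;0.3 0.29 0.423 0 0;0.3 0.29 0.423 0 0;0.3 0.29 0.423 0 0;0.3 0.29 0.423 0 0;0.3 0.29 0.423 0 0;0.3 0.29 0.423 0 0;0.3 0.29 0.423 0 0;0.3 0.29 0.423 0 0;0.3 0.29 0.423 0 0;0.3 0.29 0.423 0 0;0.3 0.29 0.423 0 0' 40; python3 -m pendant '0.3 0 0 0 0;0.3 0 0 0 0;0.3 0 0 0 0'
python3 - <<'E'
from h import *
s=sensors.sense();print(s['tool_pos'],s['time_s'],s['qd'].round(3),s['grip_width']);P=par('wrist')
i=snap('wrist','w1.png')
import pickle;pickle.dump(P,open('w1.pkl','wb'))
D=par('side');S=par('scene')
print('big',ray(D,275,350,0),ray(S,360,312,0),'red',ray(D,342,308,0),ray(S,378,254,0))
E
```

```text
time_s: 1.1
tool_pos: [500.5, -198.1, 231.0]
tool_rot: [-3.096, -0.533, 0.0]
wrist_force: [1.0, -0.7, 0.3]
grip_width: 30.1
grasp_force: 0.0
time_s: 1.35
tool_pos: [499.7, -200.2, 230.9]
tool_rot: [-3.096, -0.533, 0.001]
wrist_force: [-1.2, -0.3, 0.9]
grip_width: 30.1
grasp_force: 0.0
[ 499.71698114 -200.17991268  230.87696171] 1.35 [-0.034 -0.001  0.    -0.     0.001  0.001] 30.069606363938487
big [496.48599678 381.59731739   0.        ] [482.42517008 390.91368308   0.        ] red [356.47172901 274.68145206   0.        ] [316.30539462 251.68437569   0.        ]
```

View pics/w1.png

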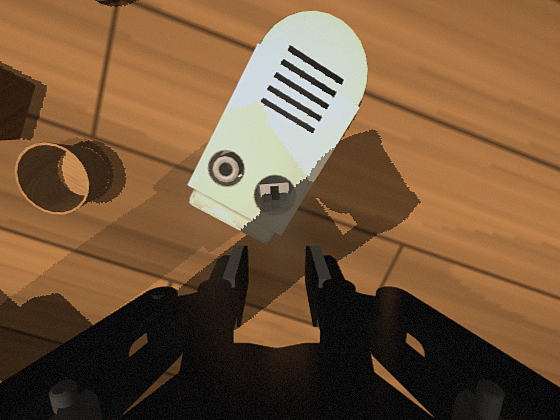

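The wrist view shows the round socket at (226,168), and the square socket with its cross slot at about (274,194), partly in shadow. I'll crop it, and meanwhile drive to the beater.

```bash
python3 - <<'E'
from h import *
import pickle
P=pickle.load(open('w1.pkl','rb'))
print(ray(P,274,194,121),ray(P,226,168,119))
# rectify: top-down view at z=121 around the socket, 0.1 mm/px -> 60 mm, axes x right, y up
i=cv2.imread('pics/w1.png');c=ray(P,274,194,121)
g=np.array([[-25,-25],[25,-25],[25,25],[-25,25]],float)
src=np.float32([proj(P,[c[0]+a,c[1]+b,121]) for a,b in g]); dst=np.float32([[0,500],[500,500],[500,0],[0,0]])
o=cv2.warpPerspective(i,cv2.getPerspectiveTransform(src,dst),(500,500),flags=cv2.INTER_CUBIC)
o=np.clip(o*2.0,0,255).astype(np.uint8)
cv2.imwrite('pics/r1.png',o)
E
python3 -m pendant '0.3 0 0.05 0.05 0;0.3 0 0.47 0.1 0;0.3 0 0.47 0.1 0;0.3 0 0.47 0.1 0;0.3 0 0.47 0.1 0;0.3 0 0.47 0.1 0;0.3 0 0.47 0.1 0;0.3 0 0.47 0.1 0;0.3 0 0.47 0.1 0;0.3 0 0.47 0.1 0;0.3 0 0.47 0.1 0;0.3 0 0.47 0.1 0'; python3 -m pendant '0.3 0 0 0 0;0.3 0 0 0 0;0.3 0 0 0 0'
python3 - <<'E'
from h import *
import pickle
s=sensors.sense();print(s['tool_pos'],s['time_s']);P=par('wrist')
i=snap('wrist','w2.png');pickle.dump(P,open('w2.pkl','wb'))
E
```

```text
[ 509.68225451 -195.27191577  121.        ] [ 517.03505749 -148.72260613  119.        ]
time_s: 2.4
tool_pos: [500.2, 271.1, 331.9]
tool_rot: [-3.096, -0.531, -0.001]
wrist_force: [0.4, 0.4, 0.5]
grip_width: 29.9
grasp_force: 0.0
time_s: 2.65
tool_pos: [500.4, 268.2, 330.8]
tool_rot: [3.096, 0.529, -0.001]
wrist_force: [-0.4, -0.3, -0.2]
grip_width: 29.9
grasp_force: 0.0
[500.37945682 268.21207135 330.81192732] 2.65
```

View pics/r1.png

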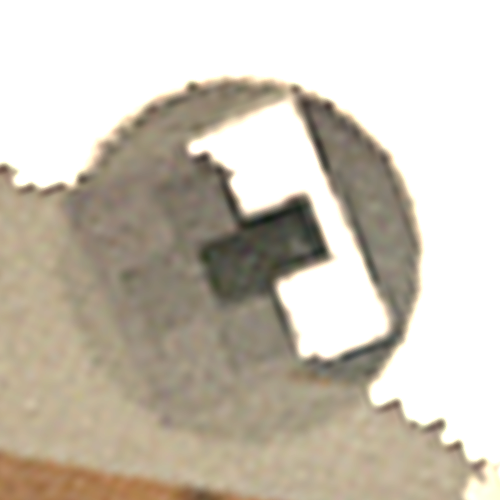

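View pics/w2.png

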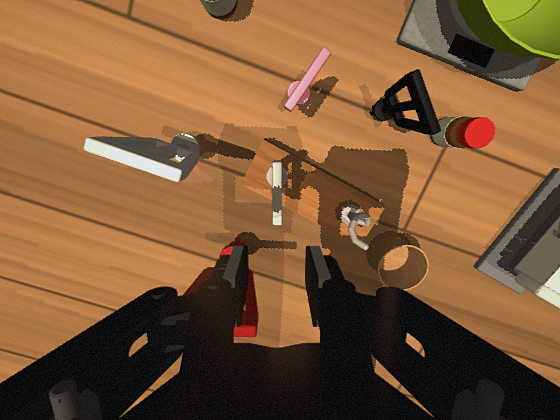

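In r1 the square's right edge runs (290,97)–(390,335), which puts the socket at about 22.7° with its centre near (507.3,-196.5). In w2 the bar of the beater runs (278,160)–(277,225). The red look-alike is near (250,300), under the left finger, so I'll check clearances.

Run:
```python
from h import *
import pickle
W=pickle.load(open('w2.pkl','rb'));S=par('scene');D=par('side')
def tri(obs):
    A=[];b=[]
    for P,u,v in obs:
        K,o,R=P;d=R@np.linalg.inv(K)@np.array([u,v,1.]);d/=np.linalg.norm(d);M=np.eye(3)-np.outer(d,d);A.append(M);b.append(M@o)
    A=sum(A);b=sum(b);return np.linalg.solve(A,b).round(1)
print('red top',tri([(S,370,197),(D,343,241)]),tri([(S,400,210),(D,362,288)]))
print('red bar end wrist z=190',ray(W,245,330,190))
print('big end',tri([(W,182,177),(S,356,246)]),tri([(W,86,143),(S,381,266)]))
for z in(182,):
    i=cv2.imread('pics/w2.png').astype(int);m=((i.min(2)>150)).astype(np.uint8);m[:, :262]=0;m[:,292:]=0;m[:155]=0;m[232:]=0
    pts=np.argwhere(m)[:,::-1];print(len(pts),pts.min(0),pts.max(0))
    X=np.array([ray(W,u,v,z)[:2] for u,v in pts],np.float32);r=cv2.minAreaRect(X);print(r, X.mean(0))
    d=np.linalg.svd(X-X.mean(0))[2][0];print(np.degrees(np.arctan2(d[1],d[0])))
```

```text
red top [380.3 256.4 222.6] [352.7 343.3 223.3]
red bar end wrist z=190 [344.52189379 249.84603145 190.        ]
big end [492.7 358.5 195.8] [495.6 443.3 208.5]
366 [267 163] [281 224]
((501.54876708984375, 270.1854553222656), (63.326576232910156, 13.263751983642578), 20.677959442138672) [508.28372 271.21252]
-158.04852
```

```bash
python3 -m pendant '0.3 0.002 0.002 -0.05 0;0.3 0.002 0.002 -0.05 0;0.3 0.002 0.002 -0.05 0;0.3 0.002 0.002 -0.05 0;0.3 0.002 0.002 -0.05 0'
python3 - <<'E'
from h import *
import pickle
s=sensors.sense();R=cv2.Rodrigues(s['tool_rot'])[0];print(s['tool_pos'],s['time_s'],np.degrees(np.arctan2(R[1,1],R[0,1])));P=par('wrist')
i=snap('wrist','w3.png')[:,:,::-1];pickle.dump(P,open('w3.pkl','wb'))
c=np.array([502,270,182.])
g=np.array([[-50,-40],[50,-40],[50,40],[-50,40]],float)
src=np.float32([proj(P,[c[0]+a,c[1]+b,182]) for a,b in g]); dst=np.float32([[0,600],[750,600],[750,0],[0,0]])
cv2.imwrite('pics/r3.png',cv2.warpPerspective(i,cv2.getPerspectiveTransform(src,dst),(750,600),flags=cv2.INTER_CUBIC))
E
```

```text
time_s: 3.12
tool_pos: [502.8, 271.3, 283.1]
tool_rot: [-3.096, -0.531, -0.004]
wrist_force: [-0.3, 0.1, -0.2]
grip_width: 29.8
grasp_force: 0.0
[502.81715753 271.32331816 283.08024775] 3.1167 -70.53250177343666
```

View pics/r3.png

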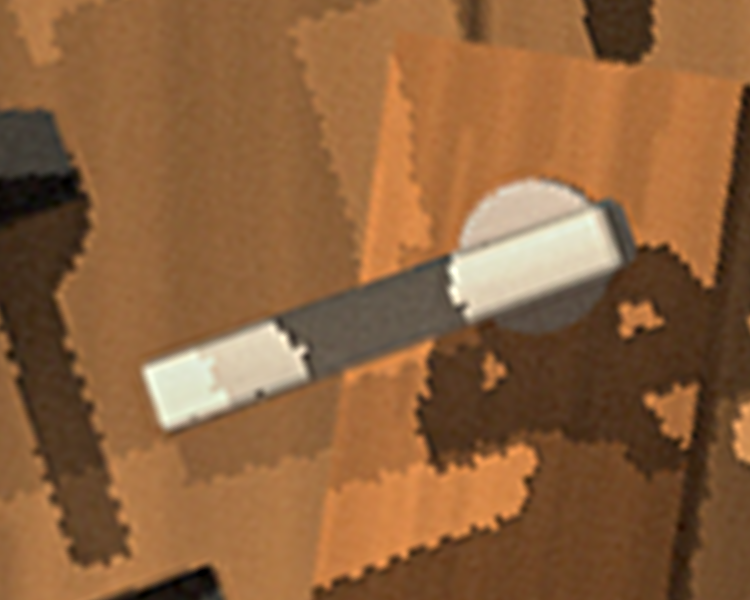

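The rectified view shows the bar corners at (143,370), (165,432), (604,205) and (623,262). That gives a bar centre of about (503.2,267.7) at 20°. I'll grip it now.

```bash
python3 -m pendant '0.3 0 -0.002 -0.04 0.005;0.3 0 -0.002 -0.08 0.005;0.3 0 -0.002 -0.11 0.005;0.3 0 -0.002 -0.13 0.005;0.3 0 -0.002 -0.13 0.005;0.3 0 -0.002 -0.13 0.005;1 0 -0.002 -0.13 0.005;1 0 -0.002 -0.13 0.005;1 0 -0.002 -0.13 0.005;1 0 -0.002 -0.13 0.005;1 0 -0.002 -0.13 0.005;1 0 -0.002 -0.13 0.005' 60; python3 -m pendant '1 0 0 0 0;1 0 0 0 0;1 0 0 0.02 0;1 0 0 0.04 0;1 0 0 0.07 0;1 0 0 0.1 0;1 0 0 0.13 0;1 0 0 0.15 0;1 0 0 0.15 0;1 0 0 0.15 0;1 0 0 0.15 0'
```

```text
time_s: 4.17
tool_pos: [504.0, 270.3, 154.4]
tool_rot: [-3.093, -0.545, -0.009]
wrist_force: [0.4, -1.1, 6.4]
grip_width: 9.1
grasp_force: 60.6
time_s: 5.08
tool_pos: [501.2, 269.6, 299.8]
tool_rot: [3.094, 0.545, -0.004]
wrist_force: [-0.8, 0.4, -1.9]
grip_width: 9.1
grasp_force: 59.5
```

```bash
python3 -m pendant '1 0 0 0.03 0;1 -0.07 -0.45 0.03 0;1 -0.07 -0.45 0.03 0;1 -0.07 -0.45 0.03 0;1 -0.07 -0.45 0.03 0;1 -0.07 -0.45 0.03 0;1 -0.07 -0.45 0.03 0;1 -0.07 -0.45 0.03 0;1 -0.07 -0.45 0.03 0;1 -0.07 -0.45 0.03 0;1 -0.07 -0.45 0.03 0;1 -0.07 -0.45 0.03 0'; python3 -m pendant '1 0 -0.01 -0.02 0;1 0 -0.02 -0.03 0;1 0 -0.03 -0.03 0;1 0 -0.03 -0.03 0;1 0 -0.03 -0.03 0;1 0 -0.03 -0.03 0'
python3 - <<'E'
from h import *
import pickle
s=sensors.sense();R=cv2.Rodrigues(s['tool_rot'])[0];print(s['tool_pos'],s['time_s'],np.degrees(np.arctan2(R[1,1],R[0,1])),s['qd'].round(3));P=par('wrist')
i=snap('wrist','w4.png')[:,:,::-1];pickle.dump((P,s),open('w4.pkl','wb'))
c=np.array([507,-196,121.])
g=np.array([[-30,-30],[30,-30],[30,30],[-30,30]],float)
src=np.float32([proj(P,[c[0]+a,c[1]+b,121]) for a,b in g]); dst=np.float32([[0,600],[600,600],[600,0],[0,0]])
o=cv2.warpPerspective(i,cv2.getPerspectiveTransform(src,dst),(600,600),flags=cv2.INTER_CUBIC)
o=(255*(o/255.)**.5).astype(np.uint8)
cv2.imwrite('pics/r4.png',np.hstack([o,cv2.resize(i,(200,150)).repeat(1,0) if 0 else np.vstack([cv2.resize(i,(200,150)),np.zeros((450,200,3),np.uint8)])]))
E
```

```text
time_s: 6.08
tool_pos: [430.4, -181.9, 329.0]
tool_rot: [-3.092, -0.543, 0.004]
wrist_force: [1.3, 0.1, -0.5]
grip_width: 8.9
grasp_force: 59.6
time_s: 6.58
tool_pos: [432.5, -209.5, 301.9]
tool_rot: [3.093, 0.547, 0.001]
wrist_force: [0.3, -0.3, -1.2]
grip_width: 9.3
grasp_force: 59.6
[ 432.5029232  -209.50425482  301.91626251] 6.5833 -69.93655620945424 [ 0.006 -0.009 -0.003 -0.001 -0.003 -0.001]
```

View pics/r4.png

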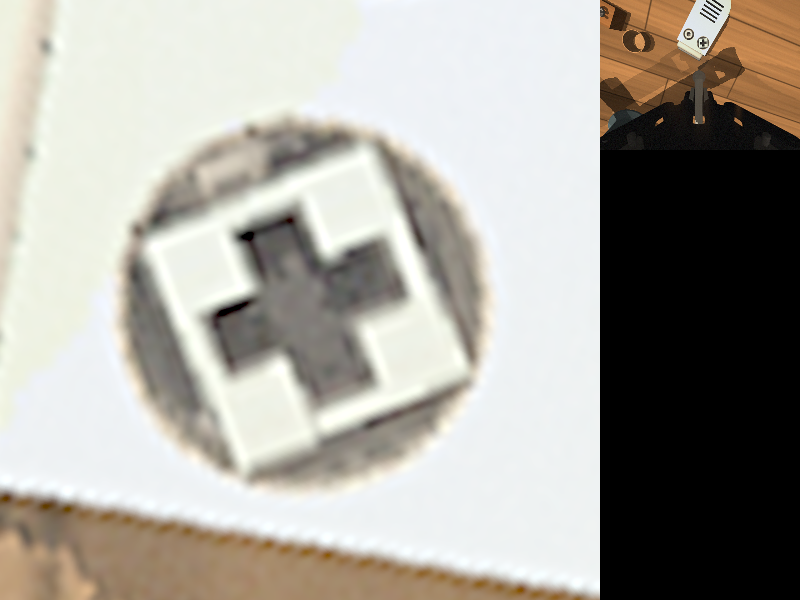

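The rectified view shows the square's corners at (148,245), (372,145), (470,368) and (245,475). The socket centre is therefore about (507.9,-196.8) at 24°. I'll move above it and check the alignment with all the cameras.

```bash
python3 -m pendant '1 0.03 0.006 0 0.02;1 0.06 0.012 0 0.04;1 0.075 0.0145 0 0.044;1 0.075 0.0145 -0.02 0.044;1 0.075 0.0145 -0.03 0.044;1 0.075 0.0145 -0.03 0.044;1 0.075 0.0145 -0.03 0.044;1 0.075 0.0145 -0.03 0.044;1 0.075 0.0145 -0.03 0.044'
python3 - <<'E'
from h import *
import pickle
s=sensors.sense();R=cv2.Rodrigues(s['tool_rot'])[0];t=s['tool_pos'];print(t,s['time_s'],np.degrees(np.arctan2(R[1,1],R[0,1])),s['wrist_force'])
P=par('wrist');S=par('scene');D=par('side')
w=snap('wrist','w5.png')[:,:,::-1];a=snap('scene','s5.png')[:,:,::-1];b=snap('side','d5.png')[:,:,::-1]
# wrist: tool-frame rectified at bar top plane, x tool right, y tool up: +-40 x, +-30 y
zt=-29
g=[(-40,-30),(40,-30),(40,30),(-40,30)]
src=np.float32([proj(P,t+R@np.array([x,y,zt])) for x,y in g]);dst=np.float32([[0,300],[400,300],[400,0],[0,0]])
o=cv2.warpPerspective(w,cv2.getPerspectiveTransform(src,dst),(400,300),flags=cv2.INTER_CUBIC)
def crop(i,Q):
    u,v=proj(Q,[507,-195,128]).round().astype(int)
    c=cv2.resize(i[v-30:v+30,u-40:u+40],(400,300),interpolation=cv2.INTER_CUBIC);print(u-40,v-30);return c
k=cv2.resize(w[100:340,120:440],(400,300))
cv2.imwrite('pics/c5.png',np.vstack([np.hstack([o,k]),np.hstack([crop(a,S),crop(b,D)])]))
for n,Q in(('scene',S),('side',D)):
  print(n,'expected sock',proj(Q,[507.2,-195,121]),'tip',proj(Q,[507.2,-195,t[2]-134]),'collar',proj(Q,[507.2,-195,t[2]-94]))
E
```

```text
time_s: 7.38
tool_pos: [507.2, -196.0, 272.6]
tool_rot: [3.072, 0.651, 0.002]
wrist_force: [-0.1, 0.5, -1.4]
grip_width: 8.8
grasp_force: 59.5
[ 507.16601755 -196.02729929  272.56377401] 7.3833 -66.07922215486244 [-0.12706612  0.53959142 -1.44924993]
203 128
248 94
scene expected sock [243.20259543 159.56751491] tip [242.90762526 154.69525025] collar [242.21882821 143.31782293]
side expected sock [288.1332094  126.28482385] tip [288.28384644 121.10481316] collar [288.64014632 108.8525997 ]
```

View pics/c5.png

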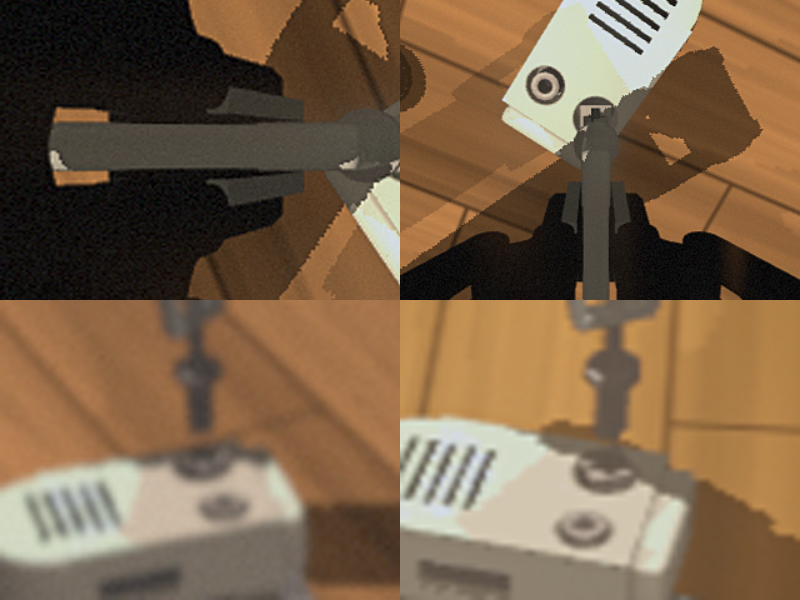

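Top left, the bar is centred in the grip. In the lower crops the stem tip (scene (200,428), side (607,435)) lines up with the socket (about (205,460) and (606,467)) to within 1–2 mm. I'll descend gently and watch the force.

```bash
python3 -m pendant '1 0 0.0005 -0.004 0;1 0 0.0005 -0.008 0;1 0 0.0005 -0.012 0;1 0 0.0005 -0.015 0;1 0 0.0005 -0.017 0;1 0 0.0005 -0.019 0;1 0 0.0005 -0.021 0;1 0 0.0005 -0.021 0;1 0 0.0005 -0.021 0' 90
```

```text
time_s: 8.28
tool_pos: [507.4, -195.4, 251.2]
tool_rot: [3.072, 0.651, 0.002]
wrist_force: [-0.9, 0.8, 3.6]
grip_width: 8.7
grasp_force: 91.8
```

```bash
python3 -m pendant '1 0 0 -0.001 0;1 0 0 -0.002 0;1 0 0 -0.003 0;1 0 0 -0.003 0;1 0 0 -0.003 0'
```

```text
time_s: 8.7
tool_pos: [508.1, -195.8, 250.7]
tool_rot: [3.071, 0.651, 0.005]
wrist_force: [-1.1, 2.7, 13.0]
grip_width: 8.1
grasp_force: 93.4
```

```bash
python3 - <<'E'
from h import *
s=sensors.sense();print(s['torque'],s['wrist_force'])
S=par('scene');D=par('side')
p=np.array([507,-195,121.])
for n,Q in(('S',S),('D',D)):print(n,(proj(Q,p+[1,0,0])-proj(Q,p)).round(2),(proj(Q,p+[0,1,0])-proj(Q,p)).round(2))
E
python3 -m pendant '1 0 0.001 0.0015 0;1 0 0.001 0.0015 0;1 0 0.001 0 0;1 0 0.001 0 0;1 0 0.001 0 0'
python3 -c "
from h import *
s=sensors.sense();print(s['torque'],s['wrist_force'])"
```

```text
[ 0.5259698   0.57312531 -0.00931882] [-1.12892492  2.6654847  12.98114983]
S [-0.29  0.08] [0.14 0.15]
D [-0.37 -0.02] [-0.02  0.23]
time_s: 9.12
tool_pos: [508.1, -195.2, 250.7]
tool_rot: [3.07, 0.651, 0.004]
wrist_force: [-1.6, 1.6, 12.6]
grip_width: 8.2
grasp_force: 93.2
[0.28292733 0.64857609 0.00507919] [-1.6184898   1.62931447 12.57769158]
```

```bash
T='from h import *
s=sensors.sense();print(s["torque"].round(2))'
python3 -m pendant '1 0.001 0 0.0015 0;1 0.001 0 0.0015 0;1 0.001 0 0 0;1 0.001 0 0 0;1 0.001 0 0 0'; python3 -c "$T"
python3 -m pendant '1 -0.002 0 0.0015 0;1 -0.002 0 0.0015 0;1 -0.002 0 0 0;1 -0.002 0 0 0;1 -0.002 0 0 0'; python3 -c "$T"
```

```text
time_s: 9.53
tool_pos: [508.8, -195.2, 250.6]
tool_rot: [3.07, 0.651, 0.003]
wrist_force: [-1.9, 1.1, 13.3]
grip_width: 8.4
grasp_force: 93.3
[ 0.29  0.9  -0.01]
time_s: 9.95
tool_pos: [507.4, -195.2, 250.8]
tool_rot: [3.069, 0.651, 0.006]
wrist_force: [-0.6, 0.5, 11.8]
grip_width: 8.6
grasp_force: 93.2
[ 0.26  0.3  -0.01]
```

```bash
T='from h import *
s=sensors.sense();print(s["torque"].round(2))'
python3 -m pendant '1 -0.001 0.001 0.0015 0;1 -0.001 0.001 0.0015 0;1 -0.001 0.001 0 0;1 -0.001 0.001 0 0;1 -0.001 0.001 0 0'; python3 -c "$T"
```

```text
time_s: 10.37
tool_pos: [506.7, -194.5, 250.8]
tool_rot: [3.068, 0.65, 0.007]
wrist_force: [0.7, 0.2, 11.0]
grip_width: 8.3
grasp_force: 93.1
[-0.01  0.04 -0.02]
```

```bash
T='from h import *
s=sensors.sense();print(s["torque"].round(2),s["wrist_force"].round(1))'
python3 -m pendant '1 0 0 0.007 0;1 0 0 0.007 0;1 0 0 0.007 0;1 0 0 0.007 0'|grep -E 'pos|force'; python3 -c "$T"
echo A;python3 -m pendant '1 0 0 -0.004 0;1 0 0 -0.0065 0;1 0 0 -0.0065 0;1 0 0 -0.0065 0'|grep -E 'pos|force'; python3 -c "$T"
echo B;python3 -m pendant '1 0 -0.0015 0.0065 0;1 0 -0.0015 0.0065 0;1 0 -0.0015 0 0;1 0 -0.0015 0 0;1 0 -0.0015 0 0'|grep -E 'pos|force'; python3 -c "$T"
echo C;python3 -m pendant '1 0 -0.0015 0.0065 0;1 0 -0.0015 0.0065 0;1 0 -0.0015 0 0;1 0 -0.0015 0 0;1 0 -0.0015 0 0'|grep -E 'pos|force'; python3 -c "$T"
```

```text
tool_pos: [505.3, -193.5, 254.7]
wrist_force: [0.2, -0.5, 4.7]
grasp_force: 91.7
[-0.   -0.18  0.01] [ 0.2 -0.5  4.7]
A
tool_pos: [506.3, -193.8, 251.0]
wrist_force: [-0.2, 0.5, 14.7]
grasp_force: 93.5
[0.37 0.24 0.01] [-0.2  0.5 14.7]
B
tool_pos: [506.4, -195.3, 250.7]
wrist_force: [1.7, 2.5, 14.6]
grasp_force: 93.5
[ 0.67 -0.12 -0.04] [ 1.7  2.5 14.6]
C
tool_pos: [506.5, -196.8, 250.7]
wrist_force: [2.2, 3.0, 14.8]
grasp_force: 93.6
[ 0.78 -0.37  0.01] [ 2.2  3.  14.8]
```

```bash
T='from h import *
s=sensors.sense();print(s["torque"].round(2),s["wrist_force"].round(1))'
echo D;python3 -m pendant '1 0.001 0.0026 0.0065 0;1 0.001 0.0026 0.0065 0;1 0.001 0.0026 0.0065 0;1 0.001 0.0026 0 0;1 0.001 0.0026 0 0;1 0.001 0.0026 0 0'|grep -E 'pos|force'; python3 -c "$T"
echo E;python3 -m pendant '1 0.000 0.0014 0.0065 0;1 0.000 0.0014 0.0065 0;1 0.000 0.0014 0.0065 0;1 0.000 0.0014 0 0;1 0.000 0.0014 0 0;1 0.000 0.0014 0 0'|grep -E 'pos|force'; python3 -c "$T"
python3 -m pendant '1 0 0 0.0125 0;1 0 0 0.0125 0;1 0 0 0.0125 0;1 0 0 0.0125 0;1 0 0 0.0125 0;1 0 0 0.0125 0'|grep -E 'pos|force'; python3 -c "$T"
```

```text
D
tool_pos: [506.9, -194.4, 250.6]
wrist_force: [-0.2, 2.0, 14.6]
grasp_force: 93.5
[ 0.5   0.12 -0.01] [-0.2  2.  14.6]
E
tool_pos: [507.0, -193.2, 251.0]
wrist_force: [-1.1, 0.7, 15.4]
grasp_force: 93.6
[0.09 0.39 0.  ] [-1.1  0.7 15.4]
tool_pos: [505.4, -191.9, 259.1]
wrist_force: [-0.5, -1.5, -1.4]
grasp_force: 91.1
[ 0.03 -0.02  0.04] [-0.5 -1.5 -1.4]
```

Run:
```python
from h import *
import pickle
s=sensors.sense();R=cv2.Rodrigues(s['tool_rot'])[0];t=s['tool_pos'];P=par('wrist');w=snap('wrist','w6.png')[:,:,::-1]
pickle.dump((P,s),open('w6.pkl','wb'));print(t,s['time_s'],np.degrees(np.arctan2(R[1,1],R[0,1])))
def rect(w,z):   # tool frame at tool z: x in -10..+50 right, y -30..30 up
    g=[(-15,-20),(25,-20),(25,20),(-15,20)]
    src=np.float32([proj(P,t+R@np.array([x,y,z])) for x,y in g]);dst=np.float32([[0,400],[400,400],[400,0],[0,0]])
    o=cv2.warpPerspective(w,cv2.getPerspectiveTransform(src,dst),(400,400),flags=cv2.INTER_CUBIC)
    o=(255*(o/255.)**.45).astype(np.uint8); cv2.circle(o,(150,200),150,(0,0,255),1);return o
raw=(255*(cv2.resize(w[120:300,190:370],(400,400),interpolation=cv2.INTER_CUBIC)/255.)**.45).astype(np.uint8)
cv2.imwrite('pics/c6.png',np.hstack([rect(w,134.4-46),raw]))
```

```text
[ 505.4435172  -191.88012159  259.06582921] 13.3667 -66.0598707345326
```

View pics/c6.png

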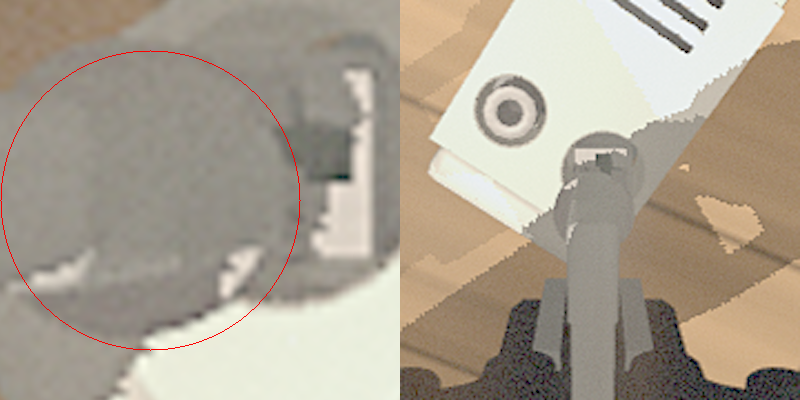

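The wrist view shows the collar (red is its predicted outline) overlapping the socket's square, whose right edge is at about (375,70)–(372,255). The collar edge has low contrast, so I'll fit it numerically.

Run:
```python
from h import *
import pickle
P,s=pickle.load(open('w6.pkl','rb'));R=cv2.Rodrigues(s['tool_rot'])[0];t=s['tool_pos']
w=cv2.imread('pics/w6.png')
g=np.log(cv2.GaussianBlur(w,(0,0),.8).astype(np.float32).mean(2)+5)
def samp(X):
    uv=np.array([proj(P,t+R@x) for x in X],np.float32);return cv2.remap(g,uv[:,0].copy(),uv[:,1].copy(),cv2.INTER_LINEAR).ravel()
A=np.radians(np.arange(-110,111,5))
def prof(cx,cy,r,z): return samp([np.array([cx+r*np.cos(a),cy+r*np.sin(a),z]) for a in A])
z=134.4-46
rs=np.arange(11,19.1,.5);M=np.array([prof(0,0,r,z) for r in rs])  # r x angle
print('rs',rs)
for j in range(0,len(A),3): print(int(round(np.degrees(A[j]))),(M[:,j]*100).astype(int))
best=[]
for cx in np.arange(-4,4.1,.5):
  for cy in np.arange(-4,4.1,.5):
    d=np.abs(prof(cx,cy,15.8,z)-prof(cx,cy,14.2,z));best.append((np.minimum(d,.25).mean(),cx,cy))
print(sorted(best)[-8:])
# socket right edge in this view, world
```

```text
rs [11.  11.5 12.  12.5 13.  13.5 14.  14.5 15.  15.5 16.  16.5 17.  17.5
 18.  18.5 19. ]
-110 [422 422 422 423 423 423 428 434 442 446 449 449 449 449 449 449 448]
-95 [423 422 422 421 427 435 448 457 463 477 491 501 508 513 515 517 516]
-80 [421 419 422 443 472 506 523 532 534 534 534 534 534 534 534 534 534]
-65 [420 421 427 457 488 514 529 533 534 534 534 533 534 534 534 534 534]
-50 [474 483 483 478 482 497 514 523 529 531 533 534 534 534 534 534 534]
-35 [498 497 482 462 443 433 430 429 430 432 433 441 450 461 480 499 514]
-20 [435 438 438 436 435 432 429 427 424 422 422 429 436 446 454 459 457]
-5 [431 431 432 431 427 422 416 413 414 419 427 437 454 476 495 509 512]
10 [434 434 434 433 431 429 425 420 414 406 396 388 380 378 377 375 380]
25 [436 436 436 435 434 426 415 403 396 395 394 394 398 404 410 416 423]
40 [435 434 433 432 431 429 428 427 427 427 427 427 426 425 424 425 428]
55 [435 436 436 436 435 434 432 429 428 427 429 432 433 435 436 437 438]
70 [434 434 434 435 434 434 431 429 428 430 434 436 437 438 439 440 441]
85 [434 434 433 433 433 432 431 430 432 436 442 447 450 451 450 449 445]
100 [433 433 433 433 432 430 429 429 430 432 434 434 432 429 425 423 422]
[(np.float32(0.13696824), np.float64(3.5), np.float64(2.0)), (np.float32(0.13853137), np.float64(-2.0), np.float64(0.5)), (np.float32(0.14009812), np.float64(-1.5), np.float64(0.5)), (np.float32(0.14146696), np.float64(-2.0), np.float64(1.5)), (np.float32(0.14220269), np.float64(-2.0), np.float64(1.0)), (np.float32(0.14239973), np.float64(-1.0), np.float64(1.0)), (np.float32(0.1440308), np.float64(-1.5), np.float64(1.5)), (np.float32(0.14826971), np.float64(-1.5), np.float64(1.0))]
```

```bash
python3 - <<'E'
from h import *
import pickle
P,s=pickle.load(open('w6.pkl','rb'));R=cv2.Rodrigues(s['tool_rot'])[0]
a,b=ray(P,268.8,187.5,121),ray(P,292.2,187.5,121);print(a,b,np.linalg.norm(a-b),(a+b)/2-12.5*np.array([np.cos(.419),np.sin(.419),0]))
E
F='from h import *
s=sensors.sense();print(s["torque"].round(2),s["wrist_force"].round(1),s["tool_pos"].round(2),s["time_s"])'
python3 -m pendant '1 0.0023 -0.0036 0 0;1 0.0023 -0.0036 0 0;1 0.0023 -0.0036 0 0;1 0.0023 -0.0036 0 0' >/dev/null; python3 -c "$F"
python3 -m pendant '1 0 0 0 0;1 0 0 0 0' >/dev/null; python3 -c "$F"
python3 -m pendant '1 0 0 -0.003 0;1 0 0 -0.006 0;1 0 0 -0.009 0;1 0 0 -0.0105 0;1 0 0 -0.0105 0;1 0 0 -0.0105 0' >/dev/null; python3 -c "$F"
```

```text
[ 512.70656224 -181.23805438  121.        ] [ 521.9159987  -201.95116737  121.        ] 22.66818849789756 [ 505.89257742 -196.68020038  121.        ]
[ 0.04 -0.05 -0.02] [ 1.4  0.4 -1.5] [ 508.32 -195.89  260.25] 13.75
[ 0.02  0.03 -0.02] [ 0.2 -1.6 -0.5] [ 508.3  -195.81  260.33] 13.9167
[ 0.1  -0.19 -0.01] [ 0.8  0.3 -1.3] [ 508.28 -195.66  249.48] 14.4167
```

It's in: TCP is below the earlier stop with no force. I'll go deeper, in stages.

```bash
F='from h import *
s=sensors.sense();print(s["torque"].round(2),s["wrist_force"].round(1),s["tool_pos"].round(2),s["time_s"],s["grasp_force"])'
python3 -m pendant '1 0 0 -0.002 0;1 0 0 -0.004 0;1 0 0 -0.006 0;1 0 0 -0.008 0;1 0 0 -0.008 0' >/dev/null; python3 -c "$F"
python3 -m pendant '1 0 0 -0.003 0;1 0 0 -0.006 0;1 0 0 -0.009 0;1 0 0 -0.012 0;1 0 0 -0.012 0' >/dev/null; python3 -c "$F"
```

```text
[ 0.1  -0.31  0.  ] [ 0.  -0.1 -2. ] [ 508.21 -195.69  241.22] 14.8333 90.94739556312561
[ 0.14 -0.38 -0.01] [ 1.7  0.4 -2.5] [ 508.06 -195.63  228.87] 15.25 90.92754006385803
```

```bash
F='from h import *
s=sensors.sense();print(s["torque"].round(2),s["wrist_force"].round(1),s["tool_pos"].round(2),s["time_s"],s["grasp_force"])'
python3 -m pendant '1 0 0 -0.003 0;1 0 0 -0.006 0;1 0 0 -0.009 0;1 0 0 -0.012 0;1 0 0 -0.012 0' >/dev/null; python3 -c "$F"
python3 -m pendant '1 0 0 -0.001 0;1 0 0 -0.002 0;1 0 0 -0.003 0;1 0 0 -0.004 0;1 0 0 -0.004 0;1 0 0 -0.004 0' >/dev/null; python3 -c "$F"
```

```text
[ 0.17 -0.16  0.01] [0.6 0.7 4.2] [ 508.49 -195.98  217.94] 15.6667 91.97324395179749
[0.32 0.17 0.05] [-0.4  1.6  9.2] [ 508.87 -196.27  215.46] 16.1667 92.69777655601501
```

```bash
F='from h import *
s=sensors.sense();print(s["torque"].round(2),s["wrist_force"].round(1),s["tool_pos"].round(2),s["time_s"],s["grasp_force"])'
python3 -m pendant '1 -0.0005 0.0005 -0.001 0;1 -0.0005 0.0005 -0.002 0;1 -0.0005 0.0005 -0.003 0;1 -0.0005 0.0005 -0.003 0;1 -0.0005 0.0005 -0.003 0;1 -0.0005 0.0005 -0.003 0' >/dev/null; python3 -c "$F"
python3 -m pendant '1 0 0 0 0;1 0 0 0 0;1 0 0 0 0;1 0 0 0 0;1 0 0 0 0;1 0 0 0 0' >/dev/null; python3 -c "$F"
python3 - <<'E'
from h import *
for n in('scene','side'):snap(n,n+'9.png')
E
```

```text
[0.69 0.85 0.04] [-4.9  2.6 19.9] [ 509.2  -196.42  215.32] 16.6667 94.2915415763855
[0.62 0.91 0.02] [-3.8  1.8 19. ] [ 509.22 -196.41  215.35] 17.1667 94.29061532020569
```

It meets a hard stop at 215.35 mm, where 215.4 is expected at home, and the push is steady at about 20 N. Handing in.

```bash
python3 -c "
from plant import order
print(order.sign_off())"
```

```text
the job is handed in; nothing more can be done
None
```

The job is handed in: the flat beater is meshed in the square socket and pushed to a hard stop at the height expected for fully home, still gripped and pressed down with about 20 N, at 17 s of the 42 s allowed; I took no closing look at the collar or the other items on the worktop.

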